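# Offer up a lantern glass above its gasket

### The job

The gallery lantern lies on its back on the bench with its glass out: first turn its three captive clip screws anticlockwise, each until its clip is right back against its stop, so that the seat is clear. Then take the yellow glass lens from the zinc-lined tray by its raised dome, carry it over the tray's side and the key block, and hold it level and square over the gasket, centred, about a centimetre above it, without the glass ever touching the lantern. Finish still holding the lens there, steady, so the gasket can be checked from the side before the glass is let down; leave the key block, the lock bolt and the two tokens where they are.

Things in the scene. Friction and masses are not known exactly. Their poses are not given: they have to be found in the camera images.
- lantern: dark metal lantern fixed on its back on the bench, housing 210 (x) x 190 (y) mm, flat face 60 mm above the bench; origin at the centre of its underside. In its face an 86 (x) x 60 mm opening with a flat black gasket 108 x 82 mm inside a bead (122 x 96 mm) 2 mm higher than the gasket. Its gabled head with eaves and ring reaches x +172 mm, y +-106 mm, no higher than 62 mm; a brass cable gland sticks out 30 mm at the -x end
- seat (a point): centre of the top surface of the gasket, 62 mm above the bench; axes as the lantern's. The lens, when fitted, lies here with its long side along x (either way round)
- clip_a (a joint): turn of the clip screw at the lantern's (x +46, y +70) mm, rad: 0 = tongue straight in over the seat, grows anticlockwise from above, 1.4 = on its end stop, tongue clear. Starts at 0 to 0.35, friction 0.06 N m, stays where left, does not rise. Steel tongue 14 mm wide, reaching 36 mm from the axis, its top 74 mm above the bench; bar above it: see point clip_a_grip
- clip_b (a joint): the same for the clip screw near the lantern's (x -46, y +70) mm, also anticlockwise, 0 to 1.4
- clip_c (a joint): the same for the clip screw near the lantern's (x 0, y -70) mm, also anticlockwise, 0 to 1.4 (its tongue points to +y at 0)
- clip_a_grip (a point): on the axis of clip screw a, 99 mm above the bench, inside its upright thumb bar: 42 mm long, 12 mm thick, 26 mm high (84 to 110 mm above the bench). The bar lies in line with the tongue, along this point's y axis, and turns with it: at joint 0 it is parallel to the lantern's y
- clip_b_grip (a point): the same on clip screw b
- clip_c_grip (a point): the same on clip screw c
- lens: yellow pressed-glass lantern lens, 0.33 kg, flange down in the tray; origin at the centre of the flange's underside, z up. Flange 110 (x) x 84 (y) x 8 mm; on it an oblong dome 78 (x) x 50 (y) mm, sides upright from 8 to 42 mm above the underside, narrowing to its top at 48 mm. Grip across the dome's 50 mm (along y), fingertips just above the flange
- tray: zinc-lined oak tray fixed on the bench, 280 (x) x 360 (y) mm outside, 45 mm high, walls 10 mm, inner floor 10 mm above the bench; origin at the centre of its underside
- chute_mouth (a point): middle of the lower lip of the fixed galvanised chute, 150 mm wide along world x, whose mouth hangs 125 mm above the bench over the tray's far end; from here the chute rises towards +y at about 25 degrees, side walls 45 mm high. Keep clear of it
- key_block: black walnut key block, loose, standing on the bench between tray and lantern: 130 (x) x 50 (y) x 45 mm with three upright keys, whole height 95 mm; origin at the centre of its underside. To be left alone
- lock_bolt: iron lock bolt lying in the tray: bar 140 (x) x 18 x 14 mm with a ball knob 38 mm high; origin under the bar's centre. To be left alone
- token1: pewter token, disc 32 mm across, 5 mm thick, lying in the tray; origin at the centre of its underside. To be left alone
- token2: pewter token, same as the other. To be left alone

How it is judged:
On the way, in this order (a step that is already met when the one before it is completed fails the run):
1. all three clips are turned back to their stops (value of joint each of clip_a, clip_b, clip_c above 1.3 rad), for 0.2 s.
2. the lens is held clear above the tray's rim (height (world z) of lens above 0.06 m and contact force between lens and the fingers above 1 N), for 0.2 s.
At the end, for the whole second after the job is handed in: All three clips past 1.3 rad; fingers hold the lens still (under 20 mm/s), its underside 4 to 18 mm above the gasket, centred within 7 mm, long side within 0.09 rad of the seat, level within 0.07 rad, not touching the lantern; key block, bolt and tokens within 15 mm of their starts (all of step 1 and horizontal distance between lens and seat below 0.007 m and z of lens in the frame of seat between 0.004 and 0.018 m and angle between the x axis of lens and the x axis of lantern, either way round below 0.09 rad and angle between lens's own z axis and vertical below 0.07 rad and contact force between lens and the fingers above 1 N and contact force between lens and lantern below 0.1 N and linear speed of lens below 0.02 m/s and distance of each of lock_bolt, token1, token2, key_block from where it was at the start of the episode below 0.015 m); the arm keeps its last pose, push and grip.
It fails at once if the glass touches the lantern (contact force between lens and lantern above 0.5 N).
It fails at once if the lock_bolt is disturbed (distance of lock_bolt from where it was at the start of the episode above 0.015 m).
It fails at once if the token1 is disturbed (distance of token1 from where it was at the start of the episode above 0.015 m).
It fails at once if the token2 is disturbed (distance of token2 from where it was at the start of the episode above 0.015 m).
It fails at once if the key_block is disturbed (distance of key_block from where it was at the start of the episode above 0.015 m).
It also fails if it takes over 67 s, if anything falls off the work surface, if the arm or the gripper's body presses on something with over 40 N, if the wrist force passes 120 N, or if a joint passes its speed limit or range.

### The arm

A 7-joint arm with a two-finger parallel gripper is mounted at the origin on the work surface. World frame = base frame: x ahead of the robot, y to its left, z up, the work surface at z = 0. Lengths are in m, angles in rad, forces in N, time in s.
With the tool pointing down it reaches from about 0.4 to 0.875 m from the base axis. Payload 19.3 kg.
Tool frame: the origin (TCP) lies at the very end of the fingers, on their centre line; the grasp point (between the pads) lies 19 mm behind it; z points along the fingers, y is the line along which they close (so a half turn about z gives the same grasp; the last joint's range is limited). The gripper opens to 85 mm and grips with 20 to 120 N. Pads are 22 mm wide; open, the fingers measure 114 mm over their backs; the gripper's body (76 mm by 85 mm) begins 54 mm behind the grasp point. The pads swing forward as they close: fully open they stand 13 mm farther back than shut.
Start: joints at [-1.262, 0.521, -0.036, 1.599, 0.021, 1.021, -0.113], TCP at [0.231, 0.581, 0.231] pointing down, gripper open.
Joint ranges: [-2.91, 2.91], [-0.3, 2.13], [-1.5, 1.42], [0.17, 2.43], [-1.26, 4.41], [0.16, 1.93], [-2.52, 2.52]. Speed limits (rad/s): [1.89, 1.89, 2.39, 2.39, 3.01, 3.01, 3.01].

### API

Orientations are given as [roll, pitch, yaw] about the fixed x, y, z axes, in that order (R = Rz(yaw) Ry(pitch) Rx(roll)).
In Python, from workcell import bot gives the robot as it stands.
- The arm moves only by the tool jog_arm, never from a script. Its argument "motion" is a list of rows, each a list of 5 numbers: the shift along the tool's x, y, z scaled (see below), then the turn about the tool's z scaled (see below), then the opening, from 0 (shut) to 1 (fully open). A call has 1 to 12 rows; each row shifts and turns the commanded pose from where the row before left it, along the tool's axes as they then stand; what a row does not reach is not made up. The controller multiplies each number of a shift by 30 mm and each number of a turn by 0.08 rad. A row lasts 1/10 s, in which the tool goes at most 50 mm and 8.59 degrees, less where a joint would pass 70% of its speed; a pose out of reach is approached as far as the arm can. A call with a number of a shift or a turn outside -1 to 1 is refused whole. A call with a gripper value outside its range is refused whole. The fingers move at their own pace and stop on an object; "newtons" is the grip in N (left out, the last holds). Time passes only in rows, so rows that do not move let the fingers close. It gives the time, the measured TCP pose, the force, the opening and the grip force at its end, in the units of the state.
- bot.observe(): the state, without advancing time (a new reading comes with each control period).
- bot.grab_frame(name): name is "scene" or "top"; returns a dict with "pixels" (420x560x3 uint8, red, green, blue), "fovy" (degrees; the focal length in pixels is half the picture's height over the tangent of half this angle, whatever the lens; pixels are square), "cx", "cy" (the principal point, pixels), "k1" (the pictures are not rectified: a ray, as slopes to the right and down, at radius r is drawn at 1 + k1 r^2 times it, then the intrinsics apply), "rvec" (rotation vector, rad) and "tvec" (3), from world to camera coordinates, as OpenCV has them. Camera axes: x right, y down, z forward; pixel columns grow to the right and rows downward; lengths in m; the calibration is good to about 2 mm. A picture is of the moment at which its call begins. There is no depth.
- bot.job_done(): hands the job in; it is judged then, once.
The state is a dict: "clock": time; "qpos": joint angles; "qd": joint speeds; "joint_efforts": joint torques, N m; "position": TCP position; "tool_rot": TCP orientation; "force": force on the tool from outside, world axes, zero at the start; "moment": the same for the moment, N m; "grip_width": finger opening in m; "finger_force": force on a finger pad.
Only numpy, scipy, OpenCV 4.12 (cv2) and the standard library are available. Lean on these libraries where they do the work, as an engineer would, in place of code of your own. Each camera call takes 0.05 s, during which the arm holds its last target. There are 200 camera calls.

## Working session

There is one attempt and no reset: what is moved stays moved. The work goes in short steps, Python scripts to look and compute and a tool call to move; the robot and the scene stay as the last step left them, time stands still between calls to the robot, and variables do not carry over. Pictures are saved under pics/ and viewed, at most 10 in all, crops included, and the job is handed in when it is done.

Besides the shell and the picture viewer there is one more tool, called after ">>>" as name(argument=value, ...) on one line, values as JSON. jog_arm: Moves the arm, as the interface text tells. Shifts and turns lie within -1 to 1; 1 stands for 30 mm of shift or 0.08 rad of turn. Its arguments: {"type":"object","properties":{"motion":{"type":"array","items":{"type":"array","items":{"type":"number"}}},"newtons":{"type":"number"}},"required":["motion"]}

```bash
mkdir -p pics
cat > h.py <<'E'
import numpy as np, cv2, json, pickle
from workcell import bot
def grab(n,tag):
    f=bot.grab_frame(n); f=dict(f); pickle.dump(f,open(f'pics/{tag}.pkl','wb'))
    cv2.imwrite(f'pics/{tag}.png',np.asarray(f['pixels'])[:,:,::-1]); return f
def load(tag): return pickle.load(open(f'pics/{tag}.pkl','rb'))
def cam(f):
    F=210/np.tan(np.radians(f['fovy'])/2)
    return np.array([[F,0,f['cx']],[0,F,f['cy']],[0,0,1.]]),np.array([f['k1'],0,0,0,0.]),np.array(f['rvec'],float),np.array(f['tvec'],float)
def proj(f,P):
    K,d,r,t=cam(f); return cv2.projectPoints(np.array(P,float).reshape(-1,1,3),r,t,K,d)[0].reshape(-1,2)
def onz(f,uv,z):
    K,d,r,t=cam(f); n=cv2.undistortPoints(np.array(uv,float).reshape(-1,1,2),K,d).reshape(-1,2)
    R=cv2.Rodrigues(r)[0]; C=-R.T@t; D=np.c_[n,np.ones(len(n))]@R
    return C+D*((z-C[2])/D[:,2])[:,None]
E
python3 - <<'E'
from h import *
for n in('scene','top'):
    f=grab(n,n+'0'); print(n,{k:f[k] for k in f if k!='pixels'})
print(bot.observe())
E
```

```text
scene {'fovy': 42.128939943380686, 'cx': 289.24252696520034, 'cy': 203.1919560768619, 'k1': -0.18934689673115862, 'rvec': array([ 1.91280136,  1.82458309, -0.56524824]), 'tvec': array([-0.14036687, -0.38360755,  1.91796105])}
top {'fovy': 46.94075126423117, 'cx': 283.67154721384793, 'cy': 209.25917164147668, 'k1': -0.04516268199533621, 'rvec': array([ 2.15241234, -2.06635565,  0.21620377]), 'tvec': array([0.0952457 , 0.51871601, 1.0602262 ])}
{'clock': 0.1, 'qpos': array([-1.26222124,  0.52195213, -0.03632854,  1.59992088,  0.02116479,
        1.02109437, -0.11279987]), 'qd': array([ 2.55570605e-03, -2.06511069e-03,  9.16537764e-04, -1.58515644e-03,
        5.31313167e-05,  1.62948646e-03, -7.14997653e-05]), 'joint_efforts': array([ 3.39421720e-03, -9.28480339e+01,  1.98367462e+00, -3.70531440e+01,
        1.80755829e-02,  5.37299726e-03, -1.39455346e-05]), 'position': array([0.23102851, 0.58042412, 0.23079547]), 'tool_rot': array([-3.14060179e+00,  3.78107971e-05,  2.76278874e+00]), 'force': array([-0.27582287,  0.26317063, -0.66378018]), 'moment': array([ 0.01448132, -0.02248462,  0.0089677 ]), 'finger_force': 0.0, 'grip_width': 0.08516457276498302}
```

View pics/top0.png

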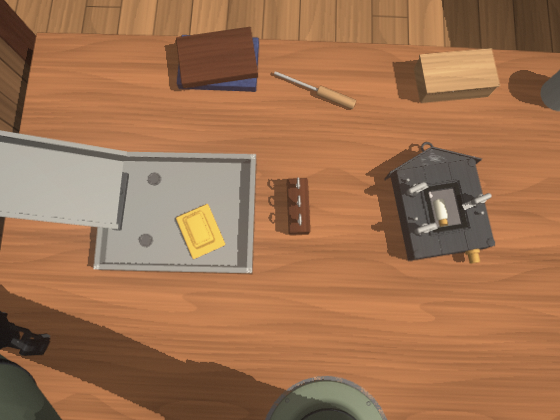

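View pics/scene0.png

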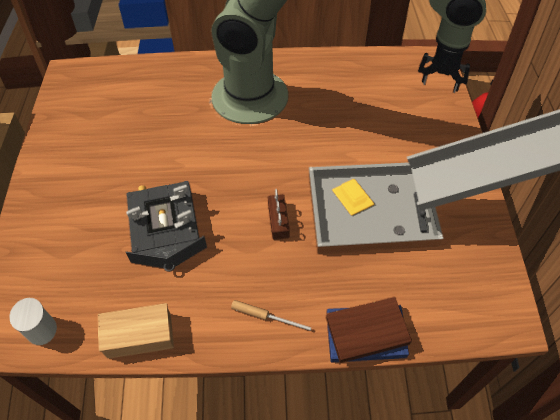

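The top view has +x up and +y left. The lantern is at about (442,205) px, the lens at (200,231), and the key block at (298,206). The tokens are at (154,179) and (146,240), and the bolt is under the chute lip at (123,200).

Run:
```python
from h import *
t=cv2.imread('pics/top0.png');s=cv2.imread('pics/scene0.png')
o=np.zeros((560,800,3),np.uint8)
def put(im,x,y,w,h,k,X,Y):
    c=cv2.resize(im[y:y+h,x:x+w],None,fx=k,fy=k,interpolation=cv2.INTER_CUBIC)
    for i in range(0,w,10):cv2.line(c,(i*k,0),(i*k,4 if (x+i)%50 else 12),(0,255,0),1)
    for i in range(0,h,10):cv2.line(c,(0,i*k),(4 if (y+i)%50 else 12,i*k),(0,255,0),1)
    o[Y:Y+h*k,X:X+w*k]=c
put(t,380,140,120,135,4,0,0); put(s,120,175,100,100,3,490,0); put(t,170,200,60,62,4,490,305)
cv2.imwrite('pics/c1.png',o)
f=load('top0')
print(onz(f,[(442,205)],.062),onz(f,[(200,231)],.018),onz(f,[(298,206)],0))
```

```text
[[ 0.53765554 -0.24773943  0.062     ]] [[0.46155258 0.31192727 0.018     ]] [[0.53533123 0.08242653 0.        ]]
```

View pics/c1.png

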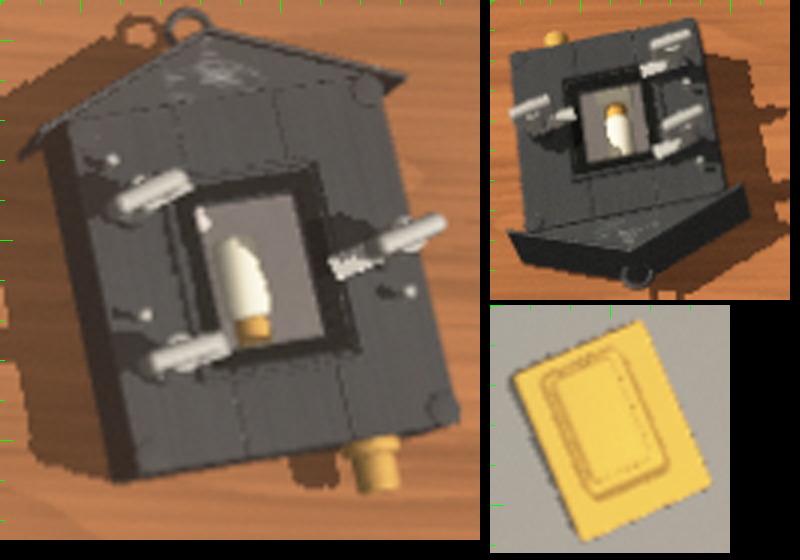

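Crops: clip screws a at (418,189), b at (427,229), c at (483,199) px in the top view. Lens flange corners are at (176,217), (208,204), (225,244) and (193,259).

```bash
cat > fit.py <<'E'
from h import *
from scipy.optimize import least_squares
T,S=load('top0'),load('scene0')
ct=lambda p:[p[0]/4+380,p[1]/4+140]
cs=lambda p:[(p[0]-490)/3+120,p[1]/3+175]
cl=lambda p:[(p[0]-490)/4+170,(p[1]-305)/4+200]
def W(p,L):
    L=np.array(L,float);c,s=np.cos(p[2]),np.sin(p[2])
    return np.c_[p[0]+c*L[:,0]-s*L[:,1],p[1]+s*L[:,0]+c*L[:,1],L[:,2]]
A=[((.054,.041,.062),ct((176,200))),((.054,-.041,.062),ct((318,163))),((-.054,-.041,.062),ct((359,348))),((-.054,.041,.062),ct((203,378))),
((-.105,-.095,.06),ct((461,418))),((-.105,.095,.06),ct((135,478))),((.046,.07,.1),ct((153,197))),((-.046,.07,.1),ct((190,355))),((0,-.07,.1),ct((412,236)))]
B=[((.046,.07,.1),cs((683,122))),((-.046,.07,.1),cs((670,43))),((0,-.07,.1),cs((530,108))),((-.105,.095,.06),cs((695,18))),((-.105,-.095,.06),cs((510,52)))]
def fit(sets,p0):
    fn=lambda p:np.concatenate([(proj(f,W(p,[a for a,_ in s]))-np.array([b for _,b in s])).ravel() for f,s in sets])
    r=least_squares(fn,p0,loss='soft_l1');return r.x,fn(r.x).reshape(-1,2)
E
python3 - <<'E'
from fit import *
for st in([(T,A)],[(S,B)],[(T,A),(S,B)]):
    p,r=fit(st,[.54,-.25,.17]);print(p.round(4));
print(r.round(1).tolist())
for n,(a,b) in dict(a=((118,205),(186,180)),b=((150,362),(228,343)),c=((445,222),(383,246))).items():
    w=onz(T,[ct(a),ct(b)],.108);d=w[1]-w[0];print(n,np.linalg.norm(d),(np.arctan2(d[1],d[0])-p[2]-(-np.pi/2 if n!='c' else np.pi/2)).round(3))
z=.018
Lp=[((.055,.042,z),cl((513,375))),((.055,-.042,z),cl((642,321))),((-.055,-.042,z),cl((711,483))),((-.055,.042,z),cl((583,541)))]
q,r=fit([(T,Lp)],[.46,.31,.3]);print('lens',q.round(4),r.round(1).tolist())
# overlay
o=cv2.imread('pics/top0.png');o2=cv2.imread('pics/scene0.png')
def rect(p,a,b,z):return W(p,[(a,b,z),(a,-b,z),(-a,-b,z),(-a,b,z)])
k=4
def draw(f,im,x,y,w,h):
    c=cv2.resize(im[y:y+h,x:x+w],None,fx=k,fy=k,interpolation=cv2.INTER_CUBIC)
    for R in(rect(p,.105,.095,.06),rect(p,.054,.041,.062),rect(q,.055,.042,.018),rect(q,.039,.025,.052)):
        cv2.polylines(c,[((proj(f,R)+.5-[x,y])*k).astype(int)],True,(0,255,0),1)
    for g in W(p,[(.046,.07,.11),(-.046,.07,.11),(0,-.07,.11)]):cv2.circle(c,tuple(((proj(f,[g])[0]+.5-[x,y])*k).astype(int)),3,(0,0,255),-1)
    return c
C=[draw(T,o,385,145,115,125),draw(S,o2,120,175,85,90)]
D=[draw(T,o,172,198,58,66),draw(S,o2,328,172,50,50)]
out=np.zeros((800,800,3),np.uint8)
out[:500,:460]=C[0];out[:360,460:800]=C[1]
v=out[:600].copy();v[500-136+0:500-136+200,460:660]=D[1];v[500:,:]=v[500:,:];
cv2.imwrite('pics/o1.png',v);cv2.imwrite('pics/o2.png',D[0])
print(proj(S,rect(q,.055,.042,.018)).round(1).tolist())
bk=onz(T,[(298,206)],.03);print(bk)
E
```

```text
[ 0.5323 -0.2585  0.2003]
[ 0.5376 -0.2576  0.1782]
[ 0.5334 -0.2581  0.1916]
[[0.3, -2.9], [-1.0, 1.3], [-0.8, 0.2], [3.5, -1.9], [1.2, 1.1], [1.7, -1.1], [-1.0, -1.1], [-1.6, -0.5], [-0.6, -0.2], [-0.2, -1.6], [0.1, -1.1], [0.1, -0.5], [-0.4, -1.9], [-1.0, -1.1]]
a 0.04140779073894205 0.203
b 0.044763737845950856 0.085
c 0.03864603879180837 0.212
lens [0.4616 0.3107 0.4665] [[-0.3, -0.1], [0.0, -0.9], [0.7, 0.3], [-0.3, 0.5]]
[[374.2, 201.9], [351.0, 213.3], [331.3, 187.2], [354.2, 176.6]]
[[0.52874614 0.08307355 0.03      ]]
```

View pics/o1.png

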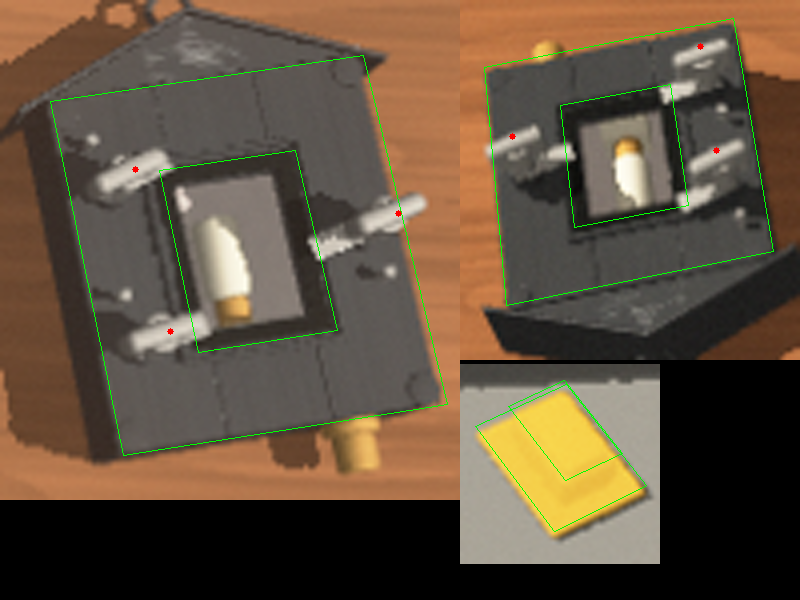

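```bash
cat > plan.py <<'E'
# usage: plan.py x y z yaw [n rows] [open] ; rows from measured pose to the target
import sys; from h import *
a=list(map(float,sys.argv[1:])); s=bot.observe()
P=np.array(s['position']);y0=s['tool_rot'][2];T=np.array(a[:3]);dy=a[3]-y0
if len(a)<=6: dy=(dy+np.pi)%(2*np.pi)-np.pi
op=a[5] if len(a)>5 else 1
d=T-P;n=int(max(a[4] if len(a)>4 else 1,np.ceil(np.linalg.norm(d)/.0299),np.ceil(abs(dy)/.08)))
rows=[];p=P.copy();y=y0
for i in range(n):
    w=(T-p)/(n-i);c,sn=np.cos(y),np.sin(y)
    R=np.array([[c,sn,0],[sn,-c,0],[0,0,-1]])
    u=np.clip((R.T@w/.03).round(2),-1,1);t=round(min(1,max(-1,-(a[3]-y if len(a)>6 else dy-(y-y0))/(n-i)/.08)),2)
    rows.append([*map(float,u),float(t),op]);p=p+R@u*.03;y-=t*.08
print('at',P.round(4),s['tool_rot'].round(3),'q',np.array(s['qpos']).round(2),'w',round(s['grip_width'],4))
for i in range(0,n,12):print(str(rows[i:i+12]).replace(' ',''))
E
python3 plan.py .567 -.181 .2 -1.18 1 .6 1
```

```text
at [0.231  0.5804 0.2308] [-3.141  0.     2.763] q [-1.26  0.52 -0.04  1.6   0.02  1.02 -0.11] w 0.0852
[[-0.4,-0.39,0.02,0.99,0.6],[-0.43,-0.36,0.02,0.99,0.6],[-0.45,-0.32,0.02,0.99,0.6],[-0.48,-0.28,0.02,0.99,0.6],[-0.5,-0.25,0.02,0.99,0.6],[-0.51,-0.21,0.02,0.99,0.6],[-0.53,-0.16,0.02,0.99,0.6],[-0.54,-0.12,0.02,0.98,0.6],[-0.55,-0.08,0.02,0.99,0.6],[-0.55,-0.04,0.02,0.98,0.6],[-0.55,0.01,0.02,0.99,0.6],[-0.55,0.05,0.02,0.98,0.6]]
[[-0.55,0.09,0.02,0.99,0.6],[-0.54,0.14,0.02,0.98,0.6],[-0.52,0.18,0.02,0.99,0.6],[-0.51,0.22,0.02,0.98,0.6],[-0.49,0.26,0.02,0.99,0.6],[-0.47,0.3,0.02,0.98,0.6],[-0.44,0.33,0.02,0.99,0.6],[-0.42,0.37,0.02,0.98,0.6],[-0.39,0.4,0.02,0.99,0.6],[-0.35,0.43,0.02,0.98,0.6],[-0.32,0.45,0.02,0.99,0.6],[-0.28,0.48,0.02,0.98,0.6]]
[[-0.24,0.5,0.02,0.99,0.6],[-0.2,0.52,0.02,0.98,0.6],[-0.16,0.53,0.02,0.99,0.6],[-0.12,0.54,0.02,0.98,0.6],[-0.08,0.55,0.02,0.99,0.6],[-0.03,0.55,0.02,0.98,0.6],[0.01,0.55,0.02,0.99,0.6],[0.05,0.55,0.02,0.98,0.6],[0.1,0.55,0.02,0.99,0.6],[0.14,0.54,0.02,0.98,0.6],[0.18,0.52,0.02,0.99,0.6],[0.22,0.51,0.02,0.98,0.6]]
[[0.26,0.49,0.02,0.99,0.6],[0.3,0.47,0.02,0.98,0.6],[0.34,0.44,0.02,0.99,0.6],[0.37,0.41,0.02,0.98,0.6],[0.4,0.38,0.02,0.99,0.6],[0.43,0.35,0.02,0.98,0.6],[0.46,0.32,0.02,0.99,0.6],[0.48,0.28,0.02,0.98,0.6],[0.5,0.24,0.02,0.99,0.6],[0.52,0.2,0.03,0.98,0.6],[0.53,0.16,0.02,0.99,0.6],[0.54,0.12,0.03,0.98,0.6]]
[[0.55,0.07,0.02,0.99,0.6],[0.56,0.03,0.03,0.98,0.6]]
```

>>> jog_arm(motion=[[-0.4,-0.39,0.02,0.99,0.6],[-0.43,-0.36,0.02,0.99,0.6],[-0.45,-0.32,0.02,0.99,0.6],[-0.48,-0.28,0.02,0.99,0.6],[-0.5,-0.25,0.02,0.99,0.6],[-0.51,-0.21,0.02,0.99,0.6],[-0.53,-0.16,0.02,0.99,0.6],[-0.54,-0.12,0.02,0.98,0.6],[-0.55,-0.08,0.02,0.99,0.6],[-0.55,-0.04,0.02,0.98,0.6],[-0.55,0.01,0.02,0.99,0.6],[-0.55,0.05,0.02,0.98,0.6]], newtons=60)

```text
clock: 1.3
position: [0.3119, 0.3973, 0.2239]
tool_rot: [-3.141, 0.0, 1.812]
force: [-0.2, 0.6, -0.8]
grip_width: 0.0513
finger_force: 0.0
```

>>> jog_arm(motion=[[-0.55,0.09,0.02,0.99,0.6],[-0.54,0.14,0.02,0.98,0.6],[-0.52,0.18,0.02,0.99,0.6],[-0.51,0.22,0.02,0.98,0.6],[-0.49,0.26,0.02,0.99,0.6],[-0.47,0.3,0.02,0.98,0.6],[-0.44,0.33,0.02,0.99,0.6],[-0.42,0.37,0.02,0.98,0.6],[-0.39,0.4,0.02,0.99,0.6],[-0.35,0.43,0.02,0.98,0.6],[-0.32,0.45,0.02,0.99,0.6],[-0.28,0.48,0.02,0.98,0.6]])

```text
clock: 2.5
position: [0.3925, 0.2145, 0.2168]
tool_rot: [-3.142, 0.0, 0.866]
force: [-0.3, 0.0, -0.2]
grip_width: 0.0512
finger_force: 0.0
```

```bash
python3 plan.py .567 -.181 .2 -1.18 1 .6 1
```

```text
at [0.3925 0.2145 0.2168] [-3.142  0.     0.866] q [-1.04  0.29  0.5   2.08 -0.19  0.81 -1.13] w 0.0512
[[-0.24,0.5,0.02,0.98,0.6],[-0.2,0.52,0.02,0.98,0.6],[-0.16,0.53,0.02,0.98,0.6],[-0.12,0.54,0.02,0.98,0.6],[-0.08,0.55,0.02,0.98,0.6],[-0.03,0.55,0.02,0.98,0.6],[0.01,0.55,0.02,0.98,0.6],[0.05,0.55,0.02,0.98,0.6],[0.1,0.55,0.02,0.99,0.6],[0.14,0.54,0.02,0.98,0.6],[0.18,0.52,0.02,0.99,0.6],[0.22,0.51,0.02,0.98,0.6]]
[[0.26,0.49,0.02,0.99,0.6],[0.3,0.47,0.02,0.98,0.6],[0.34,0.44,0.02,0.99,0.6],[0.37,0.41,0.02,0.98,0.6],[0.4,0.38,0.02,0.99,0.6],[0.43,0.35,0.02,0.98,0.6],[0.46,0.32,0.02,0.99,0.6],[0.48,0.28,0.03,0.98,0.6],[0.5,0.24,0.02,0.99,0.6],[0.52,0.2,0.03,0.98,0.6],[0.53,0.16,0.02,0.99,0.6],[0.54,0.11,0.03,0.98,0.6]]
[[0.54,0.07,0.02,0.99,0.6],[0.55,0.04,0.03,0.98,0.6]]
```

```bash
python3 plan.py .567 -.181 .15 1.96 1 .6 1
```

```text
at [0.3925 0.2145 0.2168] [-3.142  0.     0.866] q [-1.04  0.29  0.5   2.08 -0.19  0.81 -1.13] w 0.0512
[[-0.42,0.86,0.15,-0.91,0.6],[-0.48,0.83,0.15,-0.91,0.6],[-0.54,0.8,0.15,-0.91,0.6],[-0.6,0.75,0.15,-0.91,0.6],[-0.65,0.71,0.15,-0.91,0.6],[-0.7,0.66,0.15,-0.91,0.6],[-0.74,0.61,0.15,-0.91,0.6],[-0.79,0.55,0.15,-0.91,0.6],[-0.82,0.49,0.15,-0.91,0.6],[-0.86,0.43,0.15,-0.91,0.6],[-0.89,0.37,0.15,-0.92,0.6],[-0.91,0.3,0.14,-0.91,0.6]]
[[-0.93,0.24,0.15,-0.92,0.6],[-0.95,0.16,0.14,-0.91,0.6],[-0.95,0.1,0.15,-0.92,0.6]]
```

>>> jog_arm(motion=[[-0.42,0.86,0.15,-0.91,0.6],[-0.48,0.83,0.15,-0.91,0.6],[-0.54,0.8,0.15,-0.91,0.6],[-0.6,0.75,0.15,-0.91,0.6],[-0.65,0.71,0.15,-0.91,0.6],[-0.7,0.66,0.15,-0.91,0.6],[-0.74,0.61,0.15,-0.91,0.6],[-0.79,0.55,0.15,-0.91,0.6],[-0.82,0.49,0.15,-0.91,0.6],[-0.86,0.43,0.15,-0.91,0.6],[-0.89,0.37,0.15,-0.92,0.6],[-0.91,0.3,0.14,-0.91,0.6]])

```text
clock: 3.7
position: [0.5331, -0.1019, 0.1627]
tool_rot: [-3.141, -0.0, 1.747]
force: [0.1, 0.6, 0.3]
grip_width: 0.0512
finger_force: 0.0
```

>>> jog_arm(motion=[[-0.93,0.24,0.15,-0.92,0.6],[-0.95,0.16,0.14,-0.91,0.6],[-0.95,0.1,0.15,-0.92,0.6],[0,0,0,0,0.6]])

```text
clock: 4.1
position: [0.5683, -0.1835, 0.1492]
tool_rot: [-3.14, 0.001, 1.962]
force: [-0.2, 0.2, 1.1]
grip_width: 0.0515
finger_force: 0.0
```

```bash
python3 plan.py .567 -.181 .08 1.96 4 .6 1
python3 - <<'E'
from h import *
f=grab('scene','scene1');g=grab('top','top1')
P=bot.observe()['position'];print(P,proj(f,[P]),proj(g,[P]))
def cr(f,x,y,w,h,k):
    c=cv2.resize(np.ascontiguousarray(f['pixels'][y:y+h,x:x+w,::-1]),None,fx=k,fy=k,interpolation=cv2.INTER_CUBIC)
    u=((proj(f,[P])[0]+.5-[x,y])*k).astype(int);cv2.circle(c,tuple(map(int,u)),3,(0,255,0),-1);return c
cv2.imwrite('pics/c3.png',np.hstack([cr(f,110,140,130,130,3),cr(g,375,140,130,130,3)]))
E
```

```text
at [ 0.5683 -0.1835  0.1492] [-3.140e+00  1.000e-03  1.962e+00] q [ 0.05  0.59  0.23  1.76 -0.17  0.81  0.76] w 0.0515
[[0.02,-0.0,0.58,0.01,0.6],[0.02,-0.0,0.58,0.01,0.6],[0.03,-0.0,0.57,0.01,0.6],[0.02,-0.01,0.58,0.0,0.6]]
[ 0.56780252 -0.1800228   0.14946003] [[181.54561876 204.80375596]] [[423.2056414 181.1581772]]
```

View pics/c3.png

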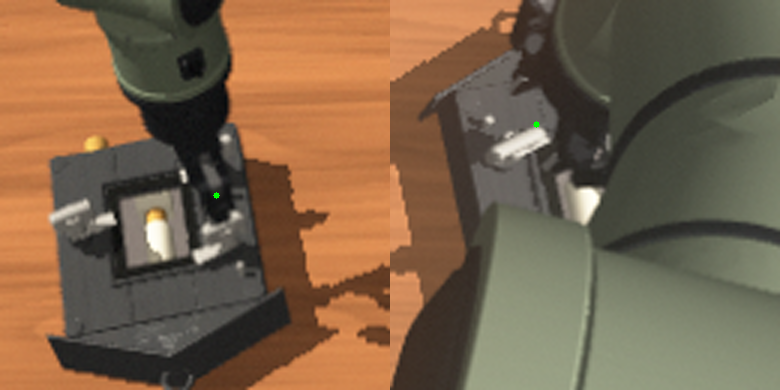

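The fingers stand over clip a's bar, which lies between them in the scene view near (182,215) px. I'm descending.

>>> jog_arm(motion=[[0,0,0.6,0,0.6],[0,0,0.6,0,0.6],[0,0,0.6,0,0.6],[0,0,0.5,0,0.6],[0,0,0,0,0.3],[0,0,0,0,0.0],[0,0,0,0,0.0],[0,0,0,0,0.0],[0,0,0,0,0.0]], newtons=30)

```text
clock: 5.1
position: [0.5674, -0.1799, 0.0817]
tool_rot: [-3.141, -0.0, 1.963]
force: [-6.0, -1.2, 1.6]
grip_width: 0.0151
finger_force: 29.2
```

```bash
python3 -c "
from h import *
s=bot.observe();print(s)"
```

```text
{'clock': 5.1, 'qpos': array([ 0.07086427,  0.68011146,  0.19862009,  1.8011093 , -0.19799043,
        0.68068416,  0.77315771]), 'qd': array([ 0.0001476 , -0.00062764, -0.00089992,  0.00034298, -0.00066521,
        0.00109668, -0.00191859]), 'joint_efforts': array([-1.46866936e+00, -9.60780144e+01,  7.41336957e+00, -3.03876221e+01,
       -5.81681896e-01, -1.77586310e+00, -9.67422588e-03]), 'position': array([ 0.5674431 , -0.17989384,  0.08174897]), 'tool_rot': array([-3.14061219e+00, -3.25776852e-04,  1.96307016e+00]), 'force': array([-6.0038072 , -1.16347461,  1.62293961]), 'moment': array([-0.16229735,  1.32963343,  0.05062802]), 'finger_force': 29.220054745674133, 'grip_width': 0.015106285785740406}
```

>>> jog_arm(motion=[[0,-0.05,0,-0.9,0],[0,0,0,-1,0],[0,0,0,-1,0],[0,0,0,-1,0],[0,0,0,-1,0],[0,0,0,-1,0],[0,0,0,-1,0],[0,0,0,-1,0],[0,0,0,-1,0],[0,0,0,-1,0],[0,0,0,-1,0],[0,0,0,-1,0]])

```text
clock: 6.3
position: [0.5681, -0.1789, 0.0819]
tool_rot: [3.14, 0.002, 2.92]
force: [5.2, 7.5, -7.1]
grip_width: 0.0148
finger_force: 29.3
```

>>> jog_arm(motion=[[0,0,0,-1,0],[0,0,0,-1,0],[0,0,0,-1,0],[0,0,0,0,0]])

```text
clock: 6.7
position: [0.5682, -0.1786, 0.0819]
tool_rot: [3.14, 0.003, -3.124]
force: [5.7, 9.8, -5.2]
grip_width: 0.0149
finger_force: 29.4
```

```bash
python3 -c "
from h import *
s=bot.observe();print(s['position'],s['tool_rot'],s['force'],s['moment'],s['grip_width'],s['qpos'])"
```

```text
[ 0.56821969 -0.17857184  0.081943  ] [ 3.14018106e+00  2.75191775e-03 -3.12381458e+00] [ 5.65053565  9.81781879 -5.23536268] [ 2.14650875 -1.37460339 -0.26645343] 0.014897881329478908 [ 0.29372446  0.66668754 -0.1262779   1.79020964  0.11961141  0.68969412
  1.69059362]
```

>>> jog_arm(motion=[[0,0.05,0,-0.7,0],[0,0.03,0,-0.7,0],[0,0,0,0,0]])

```text
clock: 7.0
position: [0.5666, -0.1783, 0.0818]
tool_rot: [-3.141, 0.0, -3.015]
force: [-4.3, -0.0, 3.7]
grip_width: 0.015
finger_force: 29.9
```

```bash
python3 -c "
from h import *
s=bot.observe();print(s['position'],s['tool_rot'],s['force'],s['moment'],s['grip_width'],s['qpos'])
g=grab('scene','s2');c=g['pixels'][150:270,110:230,::-1];cv2.imwrite('pics/c4.png',cv2.resize(np.ascontiguousarray(c),None,fx=4,fy=4,interpolation=cv2.INTER_CUBIC))"
```

```text
[ 0.56659109 -0.17830043  0.08184231] [-3.14081202e+00  3.39806902e-05 -3.01510458e+00] [-4.28743431 -0.04773146  3.69779805] [-0.08507655  0.86601104  0.01766177] 0.015049323633189244 [ 0.31108318  0.66659382 -0.15314743  1.79204432  0.14918113  0.69387644
  1.77263557]
```

View pics/c4.png

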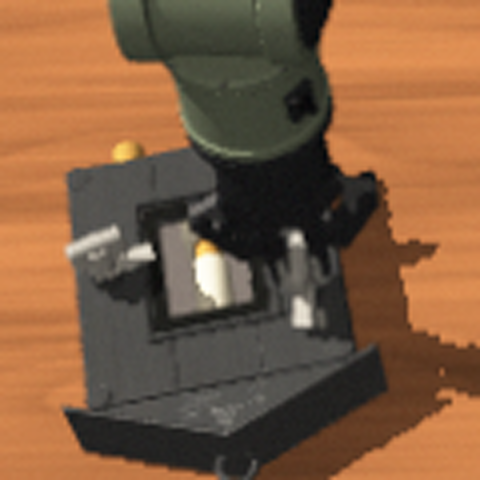

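>>> jog_arm(motion=[[0,0,0,-0.8,0],[0,0,0,-0.6,0],[0,0,0,0,0],[0,0,0,0,0]])

```text
clock: 7.45
position: [0.5667, -0.1783, 0.0818]
tool_rot: [-3.141, 0.0, -2.907]
force: [-5.0, -0.1, 6.9]
grip_width: 0.0152
finger_force: 50.7
```

```bash
python3 -c "
from h import *
s=bot.observe();print(s['position'],s['tool_rot'],s['force'],s['moment'],s['grip_width'],s['qpos'])"
```

```text
[ 0.56665557 -0.17830646  0.08180123] [-3.14118804e+00  1.34180732e-04 -2.90731069e+00] [-4.99778464 -0.14176134  6.9430446 ] [ 0.05873186  1.21394411 -1.03715641] 0.015172445778667578 [ 0.33137839  0.66821245 -0.18211446  1.79071089  0.17596528  0.69812533
  1.85756119]
```

>>> jog_arm(motion=[[0,0,0,0,0.6],[0,0,0,0,0.6],[0,0,0,0,0.6],[0,0,-0.5,0,0.6],[0,0,-0.7,0,0.6],[0,0,-0.5,0,0.6],[0,0,0,0,0.6]])

```text
clock: 8.15
position: [0.5679, -0.1782, 0.1348]
tool_rot: [-3.14, 0.003, -2.904]
force: [0.5, -0.3, -1.5]
grip_width: 0.0513
finger_force: 0.0
```

```bash
python3 plan.py .476 -.196 .135 1.85 1 .6
```

```text
at [ 0.5679 -0.1782  0.1348] [-3.140e+00  3.000e-03 -2.904e+00] q [ 0.34  0.59 -0.2   1.76  0.15  0.8   1.88] w 0.0513
[[0.16,0.01,-0.0,0.96,0.6],[0.16,-0.0,-0.0,0.96,0.6],[0.15,-0.02,-0.0,0.96,0.6],[0.15,-0.03,-0.0,0.96,0.6],[0.15,-0.04,-0.0,0.95,0.6],[0.15,-0.05,-0.0,0.96,0.6],[0.14,-0.06,-0.0,0.95,0.6],[0.14,-0.07,-0.0,0.96,0.6],[0.13,-0.08,-0.0,0.95,0.6],[0.12,-0.09,-0.0,0.96,0.6],[0.12,-0.1,-0.0,0.95,0.6],[0.11,-0.11,-0.0,0.96,0.6]]
[[0.1,-0.12,-0.0,0.95,0.6],[0.09,-0.13,-0.0,0.96,0.6],[0.08,-0.14,-0.0,0.95,0.6],[0.07,-0.14,-0.0,0.96,0.6],[0.06,-0.15,-0.0,0.95,0.6],[0.05,-0.15,-0.0,0.96,0.6],[0.03,-0.15,-0.0,0.95,0.6],[0.03,-0.15,-0.01,0.96,0.6]]
```

>>> jog_arm(motion=[[0.16,0.01,0,0.96,0.6],[0.16,0,0,0.96,0.6],[0.15,-0.02,0,0.96,0.6],[0.15,-0.03,0,0.96,0.6],[0.15,-0.04,0,0.95,0.6],[0.15,-0.05,0,0.96,0.6],[0.14,-0.06,0,0.95,0.6],[0.14,-0.07,0,0.96,0.6],[0.13,-0.08,0,0.95,0.6],[0.12,-0.09,0,0.96,0.6],[0.12,-0.1,0,0.95,0.6],[0.11,-0.11,0,0.96,0.6]])

```text
clock: 9.35
position: [0.5116, -0.188, 0.132]
tool_rot: [-3.142, -0.0, 2.458]
force: [-0.6, 0.8, -0.4]
grip_width: 0.051
finger_force: 0.0
```

>>> jog_arm(motion=[[0.1,-0.12,0,0.95,0.6],[0.09,-0.13,0,0.96,0.6],[0.08,-0.14,0,0.95,0.6],[0.07,-0.14,0,0.96,0.6],[0.06,-0.15,0,0.95,0.6],[0.05,-0.15,0,0.96,0.6],[0.03,-0.15,0,0.95,0.6],[0.03,-0.15,0,0.96,0.6],[0,0,0,0,0.6]])

```text
clock: 10.25
position: [0.4744, -0.1955, 0.132]
tool_rot: [-3.141, -0.0, 1.848]
force: [0.5, 0.1, 0.4]
grip_width: 0.0509
finger_force: 0.0
```

```bash
python3 -c "
from h import *
s=bot.observe();print(s['position'],s['tool_rot'],s['qpos'])
g=grab('scene','s3');c=g['pixels'][150:270,110:230,::-1];cv2.imwrite('pics/c5.png',cv2.resize(np.ascontiguousarray(c),None,fx=4,fy=4,interpolation=cv2.INTER_CUBIC))"
```

```text
[ 0.47439256 -0.19550645  0.13198228] [-3.14111911e+00 -6.50026558e-05  1.84823692e+00] [ 0.11808526  0.49697678  0.20948485  1.99029143 -0.15997088  0.67021198
  0.70610294]
```

View pics/c5.png

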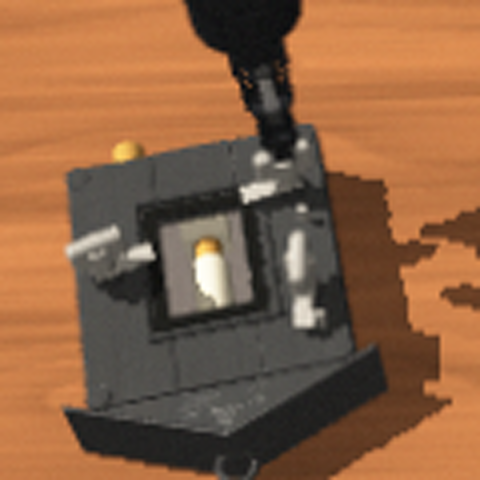

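Clip a's tongue now points along the lantern's +x at (185,222) px. The fingers stand over bar b at (180,188).

>>> jog_arm(motion=[[0,0,0.6,0,0.6],[0,0,0.6,0,0.6],[0,0,0.5,0,0.6],[0,0,0,0,0.3],[0,0,0,0,0.0],[0,0,0,0,0.0],[0,0,0,0,0.0]])

```text
clock: 11.0
position: [0.4759, -0.1954, 0.0818]
tool_rot: [3.14, 0.001, 1.851]
force: [5.6, 1.0, -3.5]
grip_width: 0.0144
finger_force: 29.4
```

>>> jog_arm(motion=[[0,0,0,-0.9,0],[0,0,0,-1,0],[0,0,0,-1,0],[0,0,0,-1,0],[0,0,0,-1,0],[0,0,0,-1,0],[0,0,0,-1,0],[0,0,0,-1,0],[0,0,0,-1,0],[0,0,0,-1,0],[0,0,0,-1,0],[0,0,0,-1,0]])

```text
clock: 12.2
position: [0.4755, -0.1958, 0.0818]
tool_rot: [-3.141, 0.002, 2.806]
force: [2.1, -0.1, -2.6]
grip_width: 0.0149
finger_force: 29.7
```

```bash
python3 -c "
from h import *
s=bot.observe();print(s['position'],s['tool_rot'],s['force'],s['moment'],s['grip_width'],s['qpos'])"
```

```text
[ 0.47551536 -0.1958494   0.08180339] [-3.14126206e+00  1.76448129e-03  2.80563369e+00] [ 2.09041648 -0.14871295 -2.60665984] [-0.10214288 -0.58749999 -0.08975169] 0.014932400454361974 [ 0.33630926  0.57083239 -0.08181213  2.00608785  0.08327382  0.56602529
  1.43200466]
```

Same target as clip a: about ψ 3.37, stopping when the moment rises.

>>> jog_arm(motion=[[0,0,0,-1,0],[0,0,0,-1,0],[0,0,0,-1,0],[0,0,0,-1,0],[0,0,0,-1,0],[0,0,0,-1,0],[0,0,0,-1,0],[0,0,0,0,0]])

```text
clock: 13.0
position: [0.4743, -0.1964, 0.0817]
tool_rot: [-3.141, -0.001, -2.921]
force: [-5.1, -1.7, 7.7]
grip_width: 0.0148
finger_force: 44.9
```

```bash
python3 -c "
from h import *
s=bot.observe();print(s['position'],s['tool_rot'],s['force'],s['moment'],s['grip_width'],s['qpos'])"
```

```text
[ 0.47428978 -0.1963881   0.0816596 ] [-3.14080027e+00 -7.57871757e-04 -2.92108113e+00] [-5.0857025  -1.66793683  7.66760582] [-0.65819422  1.23728398 -0.76796478] 0.014848972393327716 [ 0.45038476  0.57702669 -0.23257031  2.00091435  0.2303538   0.5886714
  1.85306993]
```

>>> jog_arm(motion=[[0,0,0,0,0.6],[0,0,0,0,0.6],[0,0,0,0,0.6],[0,0,-0.5,0,0.6],[0,0,-0.7,0,0.6],[0,0,-0.5,0,0.6],[0,0,0,0,0.6]])

```text
clock: 13.7
position: [0.4758, -0.1957, 0.1337]
tool_rot: [-3.14, 0.002, -2.922]
force: [0.2, 1.0, -1.0]
grip_width: 0.0513
finger_force: 0.0
```

```bash
python3 plan.py .547 -.325 .133 1.97 1 .6
```

```text
at [ 0.4758 -0.1957  0.1337] [-3.140e+00  2.000e-03 -2.922e+00] q [ 0.47  0.49 -0.26  1.97  0.19  0.7   1.89] w 0.0513
[[-0.08,-0.26,0.0,0.97,0.6],[-0.1,-0.26,0.0,0.97,0.6],[-0.12,-0.25,0.0,0.97,0.6],[-0.13,-0.24,0.0,0.97,0.6],[-0.15,-0.23,0.0,0.97,0.6],[-0.17,-0.21,0.0,0.97,0.6],[-0.19,-0.2,0.0,0.96,0.6],[-0.2,-0.19,0.0,0.97,0.6],[-0.21,-0.17,0.0,0.96,0.6],[-0.23,-0.15,0.0,0.97,0.6],[-0.24,-0.13,0.0,0.96,0.6],[-0.25,-0.12,0.0,0.97,0.6]]
[[-0.25,-0.1,0.0,0.96,0.6],[-0.26,-0.07,0.0,0.97,0.6],[-0.27,-0.06,0.01,0.96,0.6],[-0.27,-0.03,0.0,0.97,0.6],[-0.27,-0.01,0.01,0.96,0.6],[-0.27,0.0,0.0,0.97,0.6]]
```

>>> jog_arm(motion=[[-0.08,-0.26,0,0.97,0.6],[-0.1,-0.26,0,0.97,0.6],[-0.12,-0.25,0,0.97,0.6],[-0.13,-0.24,0,0.97,0.6],[-0.15,-0.23,0,0.97,0.6],[-0.17,-0.21,0,0.97,0.6],[-0.19,-0.2,0,0.96,0.6],[-0.2,-0.19,0,0.97,0.6],[-0.21,-0.17,0,0.96,0.6],[-0.23,-0.15,0,0.97,0.6],[-0.24,-0.13,0,0.96,0.6],[-0.25,-0.12,0,0.97,0.6]])

```text
clock: 14.9
position: [0.5226, -0.282, 0.1313]
tool_rot: [-3.141, -0.001, 2.43]
force: [0.3, 1.6, -0.3]
grip_width: 0.0513
finger_force: 0.0
```

>>> jog_arm(motion=[[-0.25,-0.1,0,0.96,0.6],[-0.26,-0.07,0,0.97,0.6],[-0.27,-0.06,0,0.96,0.6],[-0.27,-0.03,0,0.97,0.6],[-0.27,-0.01,0,0.96,0.6],[-0.27,0,0,0.97,0.6],[0,0,0,0,0.6],[0,0,0,0,0.6]])

```text
clock: 15.7
position: [0.5457, -0.3244, 0.1313]
tool_rot: [-3.141, -0.001, 1.972]
force: [-0.3, -0.6, 0.1]
grip_width: 0.051
finger_force: 0.0
```

>>> jog_arm(motion=[[0,0,0.6,0,0.6],[0,0,0.6,0,0.6],[0,0,0.5,0,0.6],[0,0,0,0,0.3],[0,0,0,0,0.0],[0,0,0,0,0.0],[0,0,0,0,0.0]])

```text
clock: 16.4
position: [0.548, -0.3239, 0.0819]
tool_rot: [3.138, 0.001, 1.972]
force: [9.3, 2.8, -8.0]
grip_width: 0.0148
finger_force: 29.3
```

>>> jog_arm(motion=[[0,0.06,0,-0.9,0],[0,0,0,-1,0],[0,0,0,-1,0],[0,0,0,-1,0],[0,0,0,-1,0],[0,0,0,-1,0],[0,0,0,-1,0],[0,0,0,-1,0],[0,0,0,-1,0],[0,0,0,-1,0],[0,0,0,-1,0],[0,0,0,-1,0]])

```text
clock: 17.6
position: [0.5478, -0.3244, 0.0818]
tool_rot: [-3.141, 0.001, 2.925]
force: [-0.5, -0.7, -4.9]
grip_width: 0.0148
finger_force: 29.9
```

>>> jog_arm(motion=[[0,0,0,-1,0],[0,0,0,-1,0],[0,0,0,-1,0],[0,0,0,-1,0],[0,0,0,-1,0],[0,0,0,-0.6,0],[0,0,0,0,0]])

```text
clock: 18.3
position: [0.5467, -0.3249, 0.0818]
tool_rot: [-3.141, -0.001, -2.913]
force: [-7.6, -0.3, 2.1]
grip_width: 0.0145
finger_force: 48.6
```

```bash
python3 -c "
from h import *
s=bot.observe();print(s['position'],s['tool_rot'],s['force'],s['moment'],s['grip_width'],s['qpos'])"
```

```text
[ 0.54666712 -0.32486848  0.08177564] [-3.14119950e+00 -1.45254209e-03 -2.91283435e+00] [-7.56195553 -0.25299834  2.08090843] [-0.14676699  1.4129552  -0.79517652] 0.01451807150745614 [ 0.61418067  0.72734994 -0.26052503  1.66937857  0.24813955  0.7783585
  2.03853343]
```

>>> jog_arm(motion=[[0,0,0,0,0.6],[0,0,0,0,0.6],[0,0,0,0,0.6],[0,0,-0.6,0,0.7],[0,0,-0.8,0,1],[0,0,-0.8,0,1],[0,0,-0.4,0,1]])

```text
clock: 19.0
position: [0.5485, -0.3244, 0.1612]
tool_rot: [-3.14, 0.002, -2.913]
force: [-0.1, 0.6, 0.2]
grip_width: 0.0855
finger_force: 0.0
```

```bash
python3 plan.py .463 .312 .16 .4665 1 1; python3 -c "
from h import *
g=grab('scene','s4');c=g['pixels'][150:270,110:230,::-1];cv2.imwrite('pics/c6.png',cv2.resize(np.ascontiguousarray(c),None,fx=4,fy=4,interpolation=cv2.INTER_CUBIC))"
```

```text
at [ 0.5485 -0.3244  0.1612] [-3.140e+00  2.000e-03 -2.913e+00] q [ 0.63  0.63 -0.29  1.62  0.21  0.92  2.07] w 0.0855
[[-0.05,0.58,0.0,0.98,1.0],[-0.01,0.58,0.0,0.98,1.0],[0.04,0.58,0.0,0.98,1.0],[0.08,0.57,0.0,0.98,1.0],[0.13,0.56,0.0,0.98,1.0],[0.17,0.55,0.0,0.98,1.0],[0.21,0.54,0.0,0.98,1.0],[0.25,0.52,0.0,0.98,1.0],[0.29,0.5,0.0,0.98,1.0],[0.33,0.47,0.0,0.98,1.0],[0.37,0.45,0.0,0.98,1.0],[0.4,0.42,0.0,0.98,1.0]]
[[0.43,0.38,0.0,0.98,1.0],[0.46,0.35,0.0,0.98,1.0],[0.49,0.31,0.0,0.98,1.0],[0.51,0.27,0.0,0.98,1.0],[0.53,0.23,0.0,0.98,1.0],[0.55,0.19,0.0,0.98,1.0],[0.56,0.15,0.0,0.98,1.0],[0.57,0.1,0.0,0.98,1.0],[0.58,0.06,0.0,0.98,1.0],[0.58,0.01,0.0,0.98,1.0],[0.58,-0.03,0.0,0.98,1.0],[0.57,-0.08,0.0,0.98,1.0]]
[[0.56,-0.12,0.0,0.98,1.0],[0.55,-0.17,0.0,0.98,1.0],[0.54,-0.21,0.0,0.98,1.0],[0.52,-0.25,0.0,0.98,1.0],[0.5,-0.29,0.0,0.98,1.0],[0.47,-0.33,0.0,0.98,1.0],[0.45,-0.37,0.01,0.98,1.0],[0.42,-0.4,0.0,0.99,1.0],[0.38,-0.43,0.01,0.98,1.0],[0.35,-0.46,0.0,0.99,1.0],[0.31,-0.49,0.01,0.98,1.0],[0.27,-0.51,0.0,0.99,1.0]]
[[0.24,-0.54,0.01,0.98,1.0]]
```

View pics/c6.png

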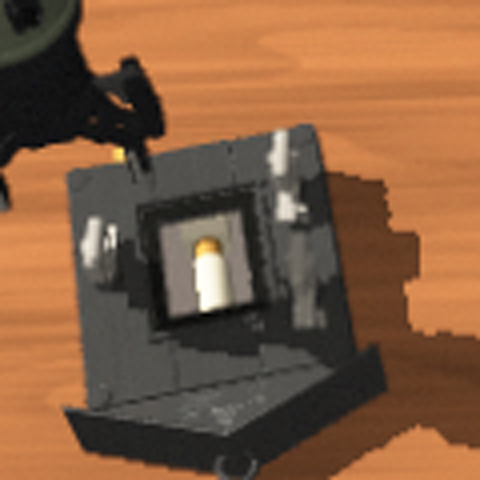

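All three bars now lie along the lantern's x axis and the seat is clear. Next I move over to the lens.

>>> jog_arm(motion=[[-0.05,0.58,0,0.98,1],[-0.01,0.58,0,0.98,1],[0.04,0.58,0,0.98,1],[0.08,0.57,0,0.98,1],[0.13,0.56,0,0.98,1],[0.17,0.55,0,0.98,1],[0.21,0.54,0,0.98,1],[0.25,0.52,0,0.98,1],[0.29,0.5,0,0.98,1],[0.33,0.47,0,0.98,1],[0.37,0.45,0,0.98,1],[0.4,0.42,0,0.98,1]])

```text
clock: 20.25
position: [0.5195, -0.117, 0.1584]
tool_rot: [-3.141, -0.0, 2.426]
force: [1.0, 0.6, 0.1]
grip_width: 0.0855
finger_force: 0.0
```

>>> jog_arm(motion=[[0.43,0.38,0,0.98,1],[0.46,0.35,0,0.98,1],[0.49,0.31,0,0.98,1],[0.51,0.27,0,0.98,1],[0.53,0.23,0,0.98,1],[0.55,0.19,0,0.98,1],[0.56,0.15,0,0.98,1],[0.57,0.1,0,0.98,1],[0.58,0.06,0,0.98,1],[0.58,0.01,0,0.98,1],[0.58,-0.03,0,0.98,1],[0.57,-0.08,0,0.98,1]])

```text
clock: 21.45
position: [0.492, 0.0895, 0.1584]
tool_rot: [-3.141, 0.001, 1.485]
force: [0.0, 0.2, -0.1]
grip_width: 0.0853
finger_force: 0.0
```

>>> jog_arm(motion=[[0.56,-0.12,0,0.98,1],[0.55,-0.17,0,0.98,1],[0.54,-0.21,0,0.98,1],[0.52,-0.25,0,0.98,1],[0.5,-0.29,0,0.98,1],[0.47,-0.33,0,0.98,1],[0.45,-0.37,0.01,0.98,1],[0.42,-0.4,0,0.99,1],[0.38,-0.43,0.01,0.98,1],[0.35,-0.46,0,0.99,1],[0.31,-0.49,0.01,0.98,1],[0.27,-0.51,0,0.99,1]])

```text
clock: 22.65
position: [0.4643, 0.2954, 0.1575]
tool_rot: [3.141, 0.001, 0.542]
force: [0.9, -0.2, 0.3]
grip_width: 0.0853
finger_force: 0.0
```

```bash
python3 plan.py .463 .312 .06 .4665 5 1
python3 - <<'E'
from h import *
f=grab('scene','s5');g=grab('top','t5')
P=bot.observe()['position']
def cr(f,x,y,w,h,k):
    c=cv2.resize(np.ascontiguousarray(f['pixels'][y:y+h,x:x+w,::-1]),None,fx=k,fy=k,interpolation=cv2.INTER_CUBIC)
    u=((proj(f,[P])[0]+.5-[x,y])*k).astype(int);cv2.circle(c,tuple(map(int,u)),2,(0,255,0),-1);return c
cv2.imwrite('pics/c7.png',np.hstack([cr(f,300,130,130,110,3),cr(g,140,160,130,110,3)]))
E
```

```text
at [0.4643 0.2954 0.1575] [3.141e+00 1.000e-03 5.420e-01] q [-0.95  0.53  0.38  1.88 -0.27  0.78 -1.45] w 0.0853
[[0.05,-0.1,0.65,0.19,1.0],[0.05,-0.1,0.65,0.19,1.0],[0.05,-0.1,0.65,0.19,1.0],[0.04,-0.1,0.65,0.19,1.0],[0.04,-0.1,0.65,0.18,1.0]]
```

View pics/c7.png

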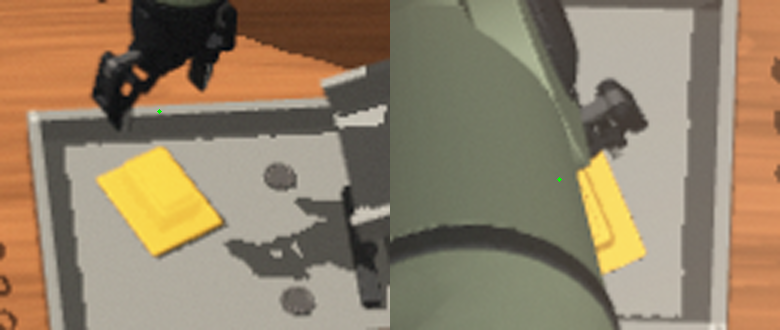

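The lens is undisturbed, with flange corners in the scene view at about (332,190), (355,179), (374,204) and (351,215). That agrees with the estimate.

>>> jog_arm(motion=[[0.05,-0.1,0.6,0.19,1],[0.05,-0.1,0.65,0.19,1],[0.05,-0.1,0.65,0.19,1],[0.04,-0.1,0.65,0.19,1],[0.04,-0.1,0.65,0.18,1],[0,0,0,0,1],[0,0,0,0,1]])

```text
clock: 23.45
position: [0.4633, 0.3105, 0.0622]
tool_rot: [3.141, 0.001, 0.471]
force: [-0.5, 0.1, 0.4]
grip_width: 0.0855
finger_force: 0.0
```

```bash
python3 plan.py .463 .312 .022 .4665 3 1
```

```text
at [0.4633 0.3105 0.0622] [3.141e+00 1.000e-03 4.710e-01] q [-0.92  0.69  0.32  1.91 -0.36  0.6  -1.47] w 0.0855
[[0.0,-0.02,0.45,0.02,1.0],[0.01,-0.01,0.44,0.02,1.0],[0.0,-0.02,0.45,0.01,1.0]]
```

>>> jog_arm(motion=[[0,-0.02,0.45,0.02,1],[0.01,-0.01,0.45,0.02,1],[0,-0.02,0.43,0.01,1],[0,0,0,0,0.6],[0,0,0,0,0.3],[0,0,0,0,0],[0,0,0,0,0],[0,0,0,0,0]], newtons=60)

```text
clock: 24.25
position: [0.463, 0.3128, 0.0226]
tool_rot: [-3.141, -0.001, 0.466]
force: [-1.6, -0.8, 4.7]
grip_width: 0.049
finger_force: 62.7
```

```bash
python3 -c "
from h import *
s=bot.observe();print(s['position'],s['tool_rot'],s['force'],s['moment'],s['grip_width'],s['finger_force'])"
```

```text
[0.46298008 0.3128482  0.02264208] [-3.14149933e+00 -5.68788258e-04  4.65999155e-01] [-1.55488221 -0.8351889   4.74208535] [-0.29344159  0.12712078  0.00320151] 0.04904237571129938 62.73634314537048
```

>>> jog_arm(motion=[[0,0,-0.3,0,0],[0,0,-0.7,0,0],[0,0,-0.8,0,0],[0,0,-0.8,0,0],[0,0,-0.8,0,0],[0,0,-0.8,0,0],[0,0,-0.4,0,0],[0,0,0,0,0],[0,0,0,0,0]])

```text
clock: 25.15
position: [0.4624, 0.3127, 0.1596]
tool_rot: [-3.142, 0.0, 0.466]
force: [0.0, -0.2, -3.5]
grip_width: 0.0488
finger_force: 62.9
```

```bash
python3 plan.py .534 -.256 .16 .19 30 0
```

```text
at [0.4624 0.3127 0.1596] [-3.142  0.     0.466] q [-0.99  0.54  0.41  1.86 -0.29  0.8  -1.53] w 0.0488
[[-0.21,0.6,-0.0,0.12,0.0],[-0.21,0.6,-0.0,0.11,0.0],[-0.2,0.6,-0.0,0.12,0.0],[-0.2,0.61,-0.0,0.11,0.0],[-0.19,0.61,-0.0,0.12,0.0],[-0.18,0.61,-0.0,0.11,0.0],[-0.18,0.61,-0.0,0.12,0.0],[-0.17,0.61,-0.0,0.11,0.0],[-0.17,0.61,-0.0,0.12,0.0],[-0.16,0.62,-0.0,0.11,0.0],[-0.16,0.62,-0.0,0.12,0.0],[-0.15,0.62,-0.0,0.11,0.0]]
[[-0.15,0.62,-0.0,0.12,0.0],[-0.14,0.62,-0.0,0.11,0.0],[-0.13,0.62,-0.0,0.12,0.0],[-0.13,0.62,-0.0,0.11,0.0],[-0.12,0.63,-0.0,0.12,0.0],[-0.12,0.63,-0.0,0.11,0.0],[-0.11,0.63,-0.0,0.12,0.0],[-0.11,0.63,-0.0,0.11,0.0],[-0.1,0.63,-0.0,0.12,0.0],[-0.09,0.63,-0.0,0.11,0.0],[-0.09,0.63,-0.0,0.12,0.0],[-0.08,0.63,-0.0,0.11,0.0]]
[[-0.08,0.63,-0.0,0.12,0.0],[-0.07,0.63,-0.0,0.11,0.0],[-0.06,0.63,-0.0,0.12,0.0],[-0.06,0.64,-0.0,0.11,0.0],[-0.05,0.63,-0.01,0.12,0.0],[-0.05,0.64,-0.0,0.11,0.0]]
```

>>> jog_arm(motion=[[-0.21,0.6,0,0.12,0],[-0.21,0.6,0,0.11,0],[-0.2,0.6,0,0.12,0],[-0.2,0.61,0,0.11,0],[-0.19,0.61,0,0.12,0],[-0.18,0.61,0,0.11,0],[-0.18,0.61,0,0.12,0],[-0.17,0.61,0,0.11,0],[-0.17,0.61,0,0.12,0],[-0.16,0.62,0,0.11,0],[-0.16,0.62,0,0.12,0],[-0.15,0.62,0,0.11,0]])

```text
clock: 26.35
position: [0.4915, 0.0835, 0.1603]
tool_rot: [3.142, -0.0, 0.354]
force: [0.7, -0.5, -3.1]
grip_width: 0.0493
finger_force: 62.9
```

>>> jog_arm(motion=[[-0.15,0.62,0,0.12,0],[-0.14,0.62,0,0.11,0],[-0.13,0.62,0,0.12,0],[-0.13,0.62,0,0.11,0],[-0.12,0.63,0,0.12,0],[-0.12,0.63,0,0.11,0],[-0.11,0.63,0,0.12,0],[-0.11,0.63,0,0.11,0],[-0.1,0.63,0,0.12,0],[-0.09,0.63,0,0.11,0],[-0.09,0.63,0,0.12,0],[-0.08,0.63,0,0.11,0]])

```text
clock: 27.55
position: [0.5195, -0.1441, 0.1602]
tool_rot: [3.142, -0.0, 0.244]
force: [0.7, -0.2, -3.2]
grip_width: 0.0491
finger_force: 62.9
```

>>> jog_arm(motion=[[-0.08,0.63,0,0.12,0],[-0.07,0.63,0,0.11,0],[-0.06,0.63,0,0.12,0],[-0.06,0.64,0,0.11,0],[-0.05,0.63,0,0.12,0],[-0.05,0.64,0,0.11,0],[0,0,0,0,0],[0,0,0,0,0],[0,0,0,0,0]])

```text
clock: 28.45
position: [0.534, -0.2557, 0.1601]
tool_rot: [-3.141, 0.0, 0.19]
force: [0.1, -0.2, -3.5]
grip_width: 0.0489
finger_force: 63.0
```

```bash
python3 plan.py .534 -.256 .105 .19 3 0
python3 - <<'E'
from h import *
from fit import W
f=grab('scene','s6');g=grab('top','t6')
s=bot.observe();P=s['position'];ps=s['tool_rot'][2]
R=lambda p,a,b,z:W(p,[(a,b,z),(a,-b,z),(-a,-b,z),(-a,b,z)])
def cr(f,x,y,w,h,k):
    c=cv2.resize(np.ascontiguousarray(f['pixels'][y:y+h,x:x+w,::-1]),None,fx=k,fy=k,interpolation=cv2.INTER_CUBIC)
    for r in(R((P[0],P[1],ps),.055,.042,P[2]-.0126),):
        cv2.polylines(c,[((proj(f,r)+.5-[x,y])*k).astype(int)],True,(0,255,0),1)
    return c
cv2.imwrite('pics/c8.png',np.hstack([cr(f,110,150,100,130,4),cr(g,380,150,100,130,4)]))
E
```

```text
at [ 0.534  -0.2557  0.1601] [-3.141  0.     0.19 ] q [ 0.02  0.6   0.47  1.77 -0.35  0.85 -0.72] w 0.0489
[[-0.0,0.0,0.61,0.0,0.0],[-0.0,0.01,0.61,0.0,0.0],[-0.0,0.0,0.62,0.0,0.0]]
```

View pics/c8.png

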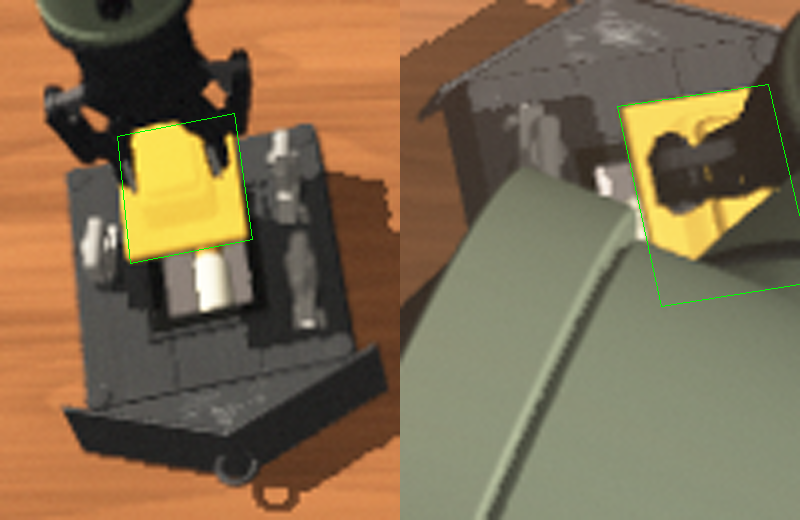

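The picture shows the lens held square over the lantern, and its outline matches the model to about 1 px in both views. I'm now measuring the lens offset from the colour outlines, with no further viewing.

```bash
cat > sil.py <<'E'
from h import *
from fit import W
from scipy.optimize import minimize
def mask(f):
    h=cv2.cvtColor(np.ascontiguousarray(f['pixels']),cv2.COLOR_RGB2HSV)
    return ((h[...,0]>18)&(h[...,0]<35)&(h[...,1]>130)&(h[...,2]>90)).astype(float)
def sil(f,p,z):
    L=[(a*.055,b*.042,z+c) for a in(1,-1) for b in(1,-1) for c in(0,.008)]+[(a*.037,b*.023,z+.045) for a in(1,-1) for b in(1,-1)]
    u=proj(f,W(p,L)); h=cv2.convexHull(u.astype(np.float32)).reshape(-1,2)
    m=np.zeros((420*4,560*4),np.uint8);cv2.fillConvexPoly(m,np.round((h+.5)*4*16-8).astype(int),255,shift=4)
    return cv2.resize(m,(560,420),interpolation=cv2.INTER_AREA)/255.
def fitsil(f,p0,z,box,free=3):
    x0,y0,x1,y1=box;M=mask(f)[y0:y1,x0:x1]
    c=lambda d:np.abs(sil(f,np.array(p0)+np.r_[d,np.zeros(3-free)]*[1e-3,1e-3,2e-2],z)[y0:y1,x0:x1]-M).sum()
    s=np.vstack([np.zeros(free),np.eye(free)*4])
    r=minimize(c,np.zeros(free),method='Nelder-Mead',options=dict(initial_simplex=s))
    return (np.array(p0)+np.r_[r.x,np.zeros(3-free)]*[1e-3,1e-3,2e-2]).round(4),round(r.fun,1),M.sum()
E
python3 - <<'E'
from sil import *
for n,b in(('scene0',(320,165,385,225)),('top0',(165,195,235,265)),('s5',(320,165,385,225))):
    print(n,fitsil(load(n),[.463,.312,.4665],.01,b))
f=load('s6');print('s6',fitsil(f,[.534,-.2557,.19],.1475,(135,200,180,225),2),fitsil(f,[.534,-.2557,.19],.1475,(135,200,180,225),3))
g=load('t6');print('t6 ',fitsil(g,[.534,-.2557,.19],.1475,(425,165,447,205),2))
E
```

```text
scene0 (array([0.4664, 0.3108, 0.4641]), np.float64(77.4), np.float64(837.0))
top0 (array([0.4623, 0.3126, 0.4736]), np.float64(81.9), np.float64(1596.0))
s5 (array([0.4681, 0.3108, 0.4645]), np.float64(81.2), np.float64(834.0))
s6 (array([ 0.5338, -0.2574,  0.19  ]), np.float64(17.7), np.float64(404.0)) (array([ 0.5336, -0.2572,  0.1836]), np.float64(17.6), np.float64(404.0))
t6  (array([ 0.5325, -0.2569,  0.19  ]), np.float64(68.6), np.float64(212.0))
```

>>> jog_arm(motion=[[0.05,0.02,0.4,0,0],[0,0,0.5,0,0],[0,0,0.5,0,0],[0,0,0.4,0,0],[0,0,0.3,0,0],[0,0,0.2,0,0],[0,0,0.15,0,0],[0,0,0,0,0],[0,0,0,0,0],[0,0,0,0,0],[0,0,0,0,0]])

```text
clock: 29.65
position: [0.5361, -0.2563, 0.0871]
tool_rot: [3.141, -0.001, 0.19]
force: [0.7, 0.1, -3.3]
grip_width: 0.0493
finger_force: 63.1
```

Run:
```python
from sil import *
f=grab('scene','s8');g=grab('top','t8');s=bot.observe();print(s['position'],s['tool_rot'],s['force'],s['grip_width'],s['finger_force'])
p=[.5355,-.256,.19]
for z in(.068,.073,.078):print(z,fitsil(f,p,z,(135,200,185,240),3))
h=cv2.cvtColor(np.ascontiguousarray(g['pixels']),cv2.COLOR_RGB2HSV)
# did others move: difference images
for n,b in(('scene',(265,185,295,240)),('scene',(380,175,410,245))):
    x0,y0,x1,y1=b;d=np.abs(load('s8')['pixels'].astype(int)-load('scene0')['pixels'])[y0:y1,x0:x1].sum(2);print(b,(d>90).sum(),d.size)
```

```text
[ 0.53597394 -0.25632588  0.08693908] [ 3.14141181e+00 -3.09418762e-04  1.89999578e-01] [ 0.39655719  0.32264952 -2.71523774] 0.049317271478133425 63.094375133514404
0.068 (array([ 0.5318, -0.2595,  0.1635]), np.float64(112.0), np.float64(749.0))
0.073 (array([ 0.5349, -0.2583,  0.1645]), np.float64(113.1), np.float64(749.0))
0.078 (array([ 0.538 , -0.257 ,  0.1667]), np.float64(114.6), np.float64(749.0))
(265, 185, 295, 240) 277 1650
(380, 175, 410, 245) 1404 2100
```

>>> jog_arm(motion=[[0.03,0,0.03,0,0],[0,0,0,0,0],[0,0,0,0,0],[0,0,0,0,0],[0,0,0,0,0],[0,0,0,0,0]])

```text
clock: 30.35
position: [0.5367, -0.2561, 0.0858]
tool_rot: [-3.142, 0.0, 0.19]
force: [0.5, 0.7, -2.9]
grip_width: 0.0488
finger_force: 63.1
```

```bash
python3 -c "
from workcell import bot
s=bot.observe();print(s['position'],s['tool_rot'],s['force'],s['finger_force']);print(bot.job_done())"
```

```text
[ 0.53673465 -0.25611752  0.08580363] [-3.14156588e+00  1.38413339e-05  1.89901918e-01] [ 0.45931389  0.70893419 -2.89876048] 63.093323707580566
the job is handed in; nothing more can be done
None
```

I've handed the job in with all three clips back on their stops and the lens held level over the gasket, about 11 mm up and centred to an estimated 3 mm; the hand-in gave no verdict, and I didn't confirm that the key block, bolt and tokens stayed put.

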